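Switch on the hotplate under the eggs

ROBOT

A 6-joint arm with a two-finger parallel gripper is mounted at the origin on the work surface. World frame = base frame: x ahead of the robot, y to its left, z up, the work surface at z = 0. Lengths are in m, angles in degrees, forces in N, time in s.
With the tool pointing down it reaches from about 0.3 to 1 m from the base axis. Payload 5.1 kg.
Tool frame: the origin (TCP) lies on the centre line of the jaws, within the pads' length; the fingertips stand 8 mm ahead of it and the grasp point (between the pads) lies 11 mm behind it; z points along the fingers, y is the line along which they close (so a half turn about z gives the same grasp; the last joint's range is limited). The gripper opens to 95 mm and grips with 3 to 60 N. Pads are 20 mm wide; open, the fingers measure 119 mm over their backs; the gripper's body (75 mm by 180 mm) begins 59 mm behind the grasp point.
Start: joints at [-78.701, 7.093, 94.555, -0, 78.352, -4.733], TCP at [0.179, -0.625, 0.223] pointing down, gripper open.
Joint ranges: [-149.61, 149.61], [-58.7, 133.49], [1.44, 155.28], [-77.14, 257.14], [18.33, 153.61], [-166.67, 166.67]. Speed limits (degrees/s): [147.25, 147.25, 180, 180, 180, 180].

INTERFACE

Orientations are given as a 3x3 rotation matrix whose columns are the frame's x, y, z axes.
In Python, from cell import robot gives the robot as it stands.
- The arm moves only by the shell command python3 -m inch 'ROWS' [FORCE]. ROWS is JSON, a list of rows, each an object with "jaw": the finger opening in m, from 0 to 0.0951; "linear": the shift along the tool's x, y, z in m, a list of three; "angular": the turn, a rotation vector about the tool's x, y, z in degrees, a list of three. In form: [{"jaw": jaw, "linear": [dx, dy, dz], "angular": [wx, wy, wz]}, ...]. A call has 1 to 20 rows; each row shifts and turns the commanded pose from where the row before left it, along the tool's axes as they then stand; what a row does not reach is not made up. A row lasts 1/10 s, in which the tool goes at most 50 mm and 8.59 degrees, less where a joint would pass 70% of its speed; a pose out of reach is approached as far as the arm can. A call is refused whole if a number of a shift passes 0.05 or a number of a turn 8.59, either way. A call with a gripper value outside its range is refused whole. The fingers move at their own pace and stop on an object; FORCE is the grip in N (left out, the last holds). Time passes only in rows, so rows that do not move let the fingers close. It gives the time, the measured TCP pose, the force, the opening and the grip force at its end, in the units of the state.
- robot.state(): the state, without advancing time (a new reading comes with each control period).
- robot.snapshot(name): name is "scene" or "top" or "wrist"; returns a dict with "pixels" (384x512x3 uint8, blue, green, red), "z_map" (384x512 float32, m along the optical axis (not along the pixel's ray), 0 where there is no reading), "fx", "fy", "cx", "cy" (pixels), "R" (3x3) and "t" (3): a world point X has camera coordinates R X + t; the wrist camera has in their place "T_tool_cam" (4x4, takes a point from camera to tool coordinates, whose origin is the TCP and whose axes are the flange's). Camera axes: x right, y down, z forward; pixel columns grow to the right and rows downward; lengths in m; the calibration is good to about 2 mm. A picture is of the moment at which its call begins: read the wrist's pose just before it.
- robot.close_job(): hands the job in; it is judged then, once.
The state is a dict: "time": time; "joint_pos": joint angles; "qvel": joint speeds; "effort": joint torques, N m; "position": TCP position; "orientation": TCP orientation; "wrist_force": force on the tool from outside, world axes, zero at the start; "wrist_torque": the same for the moment, N m; "width": opening from 0.0 (shut) to 1.0 (fully open); "grip_force": force on a finger pad.
Only numpy, scipy, OpenCV 4.12 (cv2) and the standard library are available. Lean on these libraries where they do the work, as an engineer would, in place of code of your own. Each camera call takes 0.05 s, during which the arm holds its last target. There are 200 camera calls.

TASK

Switch on the hotplate that the sufuria with the eggs stands on: push down the knob directly in front of that hotplate, turn it clockwise from the dot to the long ridge while it is down, then let go so that it springs fully back up there. Leave the other knob at off, and do not shift the pot, the lid or the things beside the cooker.

Things in the scene. Friction and masses are not known exactly. Their poses are not given: they have to be found in the camera images.
- stove: white two-plate electric cooker, a fixed box 300 (x) by 500 (y) mm, top 75 mm above the table; origin on the table under its centre, z up, left = +y. Knob axes at x -110, y +125 (left) and -125 mm (right). Hotplates: dark discs, diameter 160 mm, tops at 85 mm, centres x 45, y +-125 mm. By each knob, raised grey marks: off = dot on its +x side; heat = 22 mm ridge 66 degrees clockwise of the dot
- left_knob (a point): top centre of the grip bar of the left knob (+y side), on its turning axis, 116 mm above the table when up; turns and sinks with the knob. Black plastic: skirt disc, diameter 50, 9 mm thick (its top 20 mm below this point, underside 12 mm above the cooker), carrying a bar 44 long (x), 13 thick (y), 20 mm high. z up; x along the bar to its pointer nose (a small wedge on the skirt)
- left_press (a joint): how far the left knob is pushed down against its spring, m: 0 up, 0.010 fully down (5 N to start, 9 N at the bottom). Less than 7 mm down it is locked; pushed right down it turns. Let go, it springs up at off or at the heat mark; in between it stays caught 4 to 6 mm down
- left_turn (a joint): how far the left knob is turned clockwise seen from above, rad: 0 to 0.1 off (nose to the dot), 1.15 nose at the long ridge (heat; it springs up anywhere past 1.0), 1.3 end stop. Takes little torque
- right_knob (a point): top centre of the grip bar of the right knob (-y side), on its turning axis, 116 mm above the table when up; turns and sinks with the knob. Black plastic: skirt disc, diameter 50, 9 mm thick (its top 20 mm below this point, underside 12 mm above the cooker), carrying a bar 44 long (x), 13 thick (y), 20 mm high. z up; x along the bar to its pointer nose (a small wedge on the skirt)
- right_press (a joint): how far the right knob is pushed down against its spring, m: 0 up, 0.010 fully down (5 N to start, 9 N at the bottom). Less than 7 mm down it is locked; pushed right down it turns. Let go, it springs up at off or at the heat mark; in between it stays caught 4 to 6 mm down
- right_turn (a joint): how far the right knob is turned clockwise seen from above, rad: 0 to 0.1 off (nose to the dot), 1.15 nose at the long ridge (heat; it springs up anywhere past 1.0), 1.3 end stop. Takes little torque
- sufuria: open aluminium cooking pot without handles, 156 mm across the rim and 80 mm high, two eggs in it, standing on one of the two hotplates; origin at the centre of its underside, z up
- lid: flat round aluminium lid, 148 mm in diameter with a small black knob at its centre (28 mm high in all), lying on the other hotplate; origin at the centre of its underside, z up
- tray: white plastic tray 300 x 200 x 25 mm, wall 4 mm, on the table left of the cooker; origin at the centre of its underside. Bystander
- egg_cup: white ceramic egg cup, 50 mm across and 62 mm high, on the tray; origin at the centre of its underside. Bystander
- ladle: wooden ladle, 240 mm long, handle 12 mm thick, lying in the tray; origin on its underside, 120 mm from the handle's end, bowl towards x. Bystander
- steel_cup: steel cup, 72 mm across and 85 mm high, on the table right of the cooker; origin at the centre of its underside. Bystander
- tin: closed plain tin, 90 mm across and 120 mm high, on the table right of the cooker; origin at the centre of its underside. Bystander
Things that resemble listed ones, but are neither listed nor needed, are in the scene too. Of the things that look like the sufuria, the larger one is meant.

How it is judged (in metres and radians):
On the way, in this order (a step that is already met when the one before it is completed fails the run):
1. the knob in front of the sufuria's hotplate is pushed down, still at off (((y of sufuria in the frame of stove above 0 m and value of joint left_press above 0.005 m and value of joint left_turn below 0.3 rad) or (y of sufuria in the frame of stove below 0 m and value of joint right_press above 0.005 m and value of joint right_turn below 0.3 rad))), for 0.1 s.
2. that knob is turned clockwise to the long ridge (((y of sufuria in the frame of stove above 0 m and value of joint left_turn above 1 rad) or (y of sufuria in the frame of stove below 0 m and value of joint right_turn above 1 rad))), for 0.1 s.
At the end, for the whole second after the job is handed in: The knob before the sufuria's plate is turned over 1.0 rad (ridge 1.15) and back up (under 2 mm down); the other is up and at off (under 0.2 rad); sufuria, lid, tray, egg cup, ladle, cup and tin are within 30 mm of their starts, the sufuria upright within 0.15 rad and still (((y of sufuria in the frame of stove above 0 m and value of joint left_turn above 1 rad and value of joint each of left_press, right_press below 0.002 m and value of joint right_turn below 0.2 rad) or (y of sufuria in the frame of stove below 0 m and value of joint right_turn above 1 rad and value of joint each of right_press, left_press below 0.002 m and value of joint left_turn below 0.2 rad)) and distance of each of sufuria, lid, tray, egg_cup, ladle, steel_cup, tin from where it was at the start of the episode below 0.03 m and angle between sufuria's own z axis and vertical below 0.15 rad and linear speed of sufuria below 0.02 m/s); the robot touches nothing.
It fails at once if the other knob is turned away from off ((y of sufuria in the frame of stove above 0 m and value of joint right_turn above 0.25 rad) or (y of sufuria in the frame of stove below 0 m and value of joint left_turn above 0.25 rad)).
It fails at once if the sufuria is shifted by more than 30 mm or tipped (distance of sufuria from where it was at the start of the episode above 0.03 m or angle between sufuria's own z axis and vertical above 0.25 rad).
It fails at once if the lid or a thing beside the cooker is shifted by more than 30 mm (distance of any of lid, tray, egg_cup, ladle, steel_cup, tin from where it was at the start of the episode above 0.03 m).
It also fails if it takes over 32 s, if anything falls off the work surface, if the arm or the gripper's body presses on something with over 40 N, if the wrist force passes 120 N, or if a joint passes its speed limit or range.

## Working session

There is one attempt and no reset: what is moved stays moved. The work goes in short steps, Python scripts to look and compute and a shell command to move; the robot and the scene stay as the last step left them, time stands still between calls to the robot, and variables do not carry over. Pictures are saved under pics/ and viewed, at most 10 in all, crops included, and the job is handed in when it is done.

```bash
mkdir -p pics
cat > h.py <<'E'
import numpy as np, cv2
from cell import robot
def snap(n,f):
    s=robot.state(); d=robot.snapshot(n); cv2.imwrite('pics/'+f+'.png',d['pixels']); np.savez(f+'.npz',pos=s['position'],ori=s['orientation'],**d); return d
def cam(d):
    if 'R' in d: R=np.array(d['R']);t=np.array(d['t']); return R.T,-R.T@t
    T=np.array(d['T_tool_cam']);O=np.array(d['ori']);return O@T[:3,:3],O@T[:3,3]+d['pos']
def ray(d,u,v,z):
    A,c=cam(d); r=A@np.array([(u-d['cx'])/d['fx'],(v-d['cy'])/d['fy'],1]); return c+r*(z-c[2])/r[2]
E
python3 - <<'E'
from h import *
snap('top','top1');snap('scene','scene1')
a=cv2.imread('pics/top1.png');b=cv2.imread('pics/scene1.png')
s=robot.state();print(s['time'],s['position'],s['orientation'],s['width'])
E
```

```text
0.1 [ 0.17934742 -0.62417181  0.22149563] [[ 9.61125602e-01  2.76111267e-01 -3.82047879e-04]
 [ 2.76111490e-01 -9.61123783e-01  1.87593082e-03]
 [ 1.50770333e-04 -1.90849295e-03 -9.99998167e-01]] 0.9951969461733132
```

View pics/top1.png

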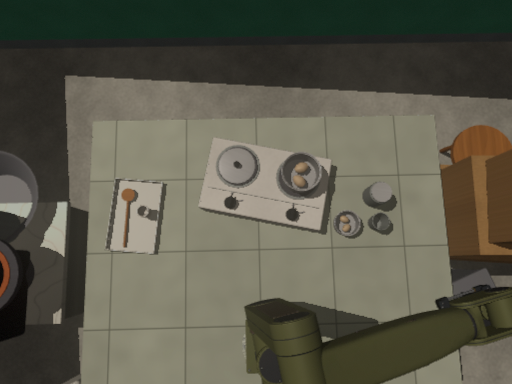

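View pics/scene1.png

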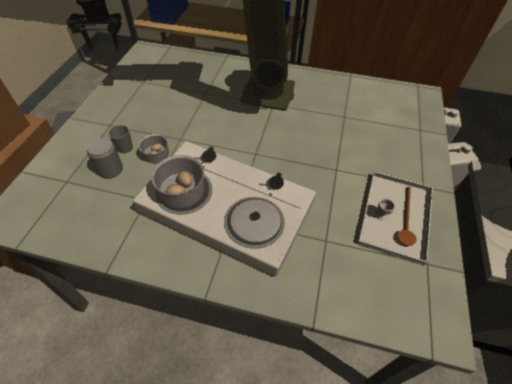

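Top view: the large sufuria is at about (300,176) on the right plate, with the right knob at (292,214). The lid is on the left plate, and the small decoy pot stands on the table at (347,223). Next I measure the stove pose.

Run:
```python
from h import *
d=np.load('top1.npz');p=d['pixels']
A,c=cam(d);print('cam',c, A[:,2],d['fx'])
z=d['z_map'];v,u=np.mgrid[:384,:512]
P=np.stack([(u-d['cx'])/d['fx']*z,(v-d['cy'])/d['fy']*z,z],-1)@A.T+c
m=((P[...,2]>.066)&(P[...,2]<.20)&(u>185)&(u<335)&(v>130)&(v<240)&(z>0)).astype(np.uint8)
n,l,s,_=cv2.connectedComponentsWithStats(m);k=1+s[1:,4].argmax();print(s[k])
top=(l==k)&(P[...,2]<.083)
print('topz',np.median(P[top][:,2]))
r=cv2.minAreaRect(P[top][:,:2].astype(np.float32)*1000);print(r,cv2.boxPoints(r))
g=p.max(2)
for x,y in((292,214),(231,202)):
    w=(g<45)&(abs(u-x)<11)&(abs(v-y)<11);print(w.sum(),u[w].mean(),v[w].mean(),ray(d,u[w].mean(),v[w].mean(),.105), P[w][:,2].max(), np.median(P[w],0))
for x,y,h in((300,176,.16),(237,167,.1)): print(ray(d,x,y,h),P[y,x])
cv2.imwrite('pics/crop1.png',cv2.resize(p[135:235,190:400],None,fx=3.8,fy=3.8,interpolation=cv2.INTER_CUBIC))
```

```text
cam [0.33413218 0.07535955 1.60787734] [ 0.16076931 -0.0169041  -0.98684724] 385.16398583324946
[ 198  137  134   94 8842]
topz 0.07552830176514502
((642.8590698242188, 10.560302734375), (500.2439270019531, 301.2770080566406), 77.52117156982422) [[ 441.73322 -201.10298]
 [ 735.89276 -266.20258]
 [ 843.9849   222.22359]
 [ 549.8254   287.32318]]<stdin>:13: RuntimeWarning: Mean of empty slice.
  ret = ret.dtype.type(ret / rcount)
Traceback (most recent call last):
ValueError: zero-size array to reduction operation maximum which has no identity
```

```bash
python3 - <<'E'
from h import *
d=np.load('top1.npz');p=d['pixels'];A,c=cam(d)
z=d['z_map'];v,u=np.mgrid[:384,:512]
P=np.stack([(u-d['cx'])/d['fx']*z,(v-d['cy'])/d['fy']*z,z],-1)@A.T+c
S=np.array([.6429,.0106]);ax=np.array([.9763,-.2164]);ay=np.array([.2164,.9763])
for n,yy in(('R',-.125),('L',.125)):
    k=S-.11*ax+yy*ay; q=np.r_[k,.116]
    uv=(np.array(d['R'])@q+d['t']);print(n,k,d['fx']*uv[0]/uv[2]+d['cx'],d['fy']*uv[1]/uv[2]+d['cy'])
w=(P[...,2]>.145)&(abs(u-300)<35)&(abs(v-176)<35)
(cx,cy),r=cv2.minEnclosingCircle(P[w][:,:2].astype(np.float32));print('rim',cx,cy,r,P[w][:,2].max(),np.array([cx,cy])-S,(np.array([cx,cy])-S)@np.c_[ax,ay])
d=snap('wrist','w0');print(np.round(d['T_tool_cam'],3))
E
python3 -m inch '[{"jaw":0.095,"linear":[0.0232,-0.0212,-0.0035],"angular":[0,0,0]},{"jaw":0.095,"linear":[0.0232,-0.0212,-0.0035],"angular":[0,0,0]},{"jaw":0.095,"linear":[0.0232,-0.0212,-0.0035],"angular":[0,0,0]},{"jaw":0.095,"linear":[0.0232,-0.0212,-0.0035],"angular":[0,0,0]},{"jaw":0.095,"linear":[0.0232,-0.0212,-0.0035],"angular":[0,0,0]},{"jaw":0.095,"linear":[0.0232,-0.0212,-0.0035],"angular":[0,0,0]},{"jaw":0.095,"linear":[0.0232,-0.0212,-0.0035],"angular":[0,0,0]},{"jaw":0.095,"linear":[0.0232,-0.0212,-0.0035],"angular":[0,0,0]},{"jaw":0.095,"linear":[0.0232,-0.0212,-0.0035],"angular":[0,0,0]},{"jaw":0.095,"linear":[0.0232,-0.0212,-0.0035],"angular":[0,0,0]},{"jaw":0.095,"linear":[0.0232,-0.0212,-0.0035],"angular":[0,0,0]},{"jaw":0.095,"linear":[0.0232,-0.0212,-0.0035],"angular":[0,0,0]},{"jaw":0.095,"linear":[0.0232,-0.0212,-0.0035],"angular":[0,0,0]},{"jaw":0.095,"linear":[0.0232,-0.0212,-0.0035],"angular":[0,0,0]},{"jaw":0.095,"linear":[0.0232,-0.0212,-0.0035],"angular":[0,0,0]},{"jaw":0.095,"linear":[0.0232,-0.0212,-0.0035],"angular":[0,0,0]},{"jaw":0.095,"linear":[0.0232,-0.0212,-0.0035],"angular":[0,0,0]},{"jaw":0.095,"linear":[0.0232,-0.0212,-0.0035],"angular":[0,0,0]},{"jaw":0.095,"linear":[0.0232,-0.0212,-0.0035],"angular":[0,0,0]},{"jaw":0.095,"linear":[0.0232,-0.0212,-0.0035],"angular":[0,0,0]}]'
python3 -c "
from h import *
print(np.round(robot.state()['joint_pos'],2))"
```

```text
R [ 0.508457  -0.0876335] 291.48009949936284 213.82570502692872
L [0.562557  0.1564415] 228.71097285076002 201.4640343591874
rim 0.5339916944503784 -0.04377412050962448 0.2327728122472763 1.6078773408162943 [-0.10890831 -0.05437412] [-0.09456062 -0.07665321]
[[-0.    -0.972 -0.234  0.066]
 [ 1.    -0.001  0.    -0.001]
 [-0.    -0.234  0.972 -0.162]
 [ 0.     0.     0.     1.   ]]
time: 2.15
position: [0.5087, -0.0878, 0.2925]
orientation: [[0.961, 0.276, -0.0], [0.276, -0.961, 0.0], [-0.0, -0.0, -1.0]]
wrist_force: [0.8, -0.1, -0.2]
width: 0.996
grip_force: 0.0
[-15.75 -12.07 106.43  -0.    85.66  58.21]
```

```bash
python3 -m inch '[{"jaw":0.095,"linear":[0,0,0],"angular":[0,0,7.1]},{"jaw":0.095,"linear":[0,0,0],"angular":[0,0,7.1]},{"jaw":0.095,"linear":[0,0,0],"angular":[0,0,7.1]},{"jaw":0.095,"linear":[0,0,0],"angular":[0,0,7.2]},{"jaw":0.095,"linear":[0,0,0],"angular":[0,0,0]}]'
python3 - <<'E'
from h import *
d=snap('wrist','w1')
d=np.load('w1.npz');A,c=cam(d)
z=d['z_map'];v,u=np.mgrid[:384,:512]
P=np.stack([(u-d['cx'])/d['fx']*z,(v-d['cy'])/d['fy']*z,z],-1)@A.T+c
near=(np.hypot(P[...,0]-.5085,P[...,1]+.0876)<.035)&(z>0)
b=near&(P[...,2]>.108)&(P[...,2]<.125)
print(b.sum(),np.median(P[b],0),u[b].mean(),v[b].mean())
r=cv2.minAreaRect(P[b][:,:2].astype(np.float32)*1000);print(r)
s=near&(P[...,2]>.090)&(P[...,2]<.102);print('skirt z',s.sum(),np.median(P[s][:,2]),cv2.minEnclosingCircle(P[s][:,:2].astype(np.float32)))
g=(P[...,2]>.15)&(P[...,2]<.2)&(z>0);print('pot rim z',g.sum(),P[g].max(0) if g.any() else 0,P[g].min(0) if g.any() else 0)
print(np.median(P[(P[...,2]>.07)&(P[...,2]<.08)][:,2]))
E
```

```text
time: 2.65
position: [0.5082, -0.089, 0.2923]
orientation: [[0.976, -0.216, -0.001], [-0.216, -0.976, 0.0], [-0.001, -0.0, -1.0]]
wrist_force: [0.2, 0.9, 1.0]
width: 1.001
grip_force: 0.0
480 [ 0.51176748 -0.09154359  0.11531948] 261.43333333333334 169.86458333333334
((510.8509521484375, -91.48235321044922), (12.145957946777344, 43.8306999206543), 77.4458999633789)
skirt z 941 0.09550262372126161 ((0.5150772333145142, -0.09209815412759781), 0.027665045112371445)
pot rim z 2503 [ 0.67756256 -0.05001791  0.16656033] [ 0.59155584 -0.1997666   0.15012916]
0.0746211888737659
```

View pics/w1.png

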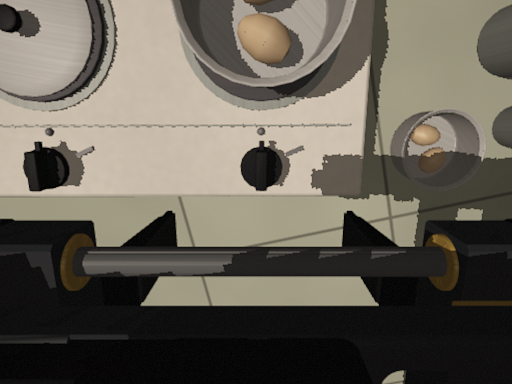

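The wrist view shows the right knob's bar at (261,168), its nose at the dot (261,131) and the ridge at (297,150). The near rim of the pot is close, so I'll grip the bar high to keep the gripper body above the rim.

```bash
python3 -m inch '[{"jaw":0.06,"linear":[0.0029,0.0014,0.02],"angular":[0,0,0]},{"jaw":0.06,"linear":[0,0,0.03],"angular":[0,0,0]},{"jaw":0.06,"linear":[0,0,0.03],"angular":[0,0,0]},{"jaw":0.06,"linear":[0,0,0.03],"angular":[0,0,0]},{"jaw":0.06,"linear":[0,0,0.03],"angular":[0,0,0]},{"jaw":0.06,"linear":[0,0,0.025],"angular":[0,0,0]},{"jaw":0.06,"linear":[0,0,0.0165],"angular":[0,0,0]},{"jaw":0.06,"linear":[0,0,0],"angular":[0,0,0]},{"jaw":0.06,"linear":[0,0,0],"angular":[0,0,0]}]' 20
python3 -m inch '[{"jaw":0.03,"linear":[0,0,0],"angular":[0,0,0]},{"jaw":0.015,"linear":[0,0,0],"angular":[0,0,0]},{"jaw":0.005,"linear":[0,0,0],"angular":[0,0,0]},{"jaw":0.005,"linear":[0,0,0],"angular":[0,0,0]},{"jaw":0.005,"linear":[0,0,0],"angular":[0,0,0]},{"jaw":0.005,"linear":[0,0,0],"angular":[0,0,0]}]' 20
python3 -c "
from h import *
d=snap('scene','s2');cv2.imwrite('pics/s2c.png',cv2.resize(d['pixels'][60:230,110:330],None,fx=3.4,fy=3.4))"
```

```text
time: 3.6
position: [0.5109, -0.0911, 0.1114]
orientation: [[0.977, -0.215, -0.0], [-0.215, -0.977, 0.0], [-0.0, -0.0, -1.0]]
wrist_force: [1.2, 0.0, 0.6]
width: 0.631
grip_force: 0.0
time: 4.2
position: [0.5109, -0.091, 0.1113]
orientation: [[0.976, -0.216, 0.0], [-0.216, -0.976, 0.0], [0.0, -0.0, -1.0]]
wrist_force: [-0.2, 0.3, -0.1]
width: 0.187
grip_force: 0.0
```

View pics/s2c.png

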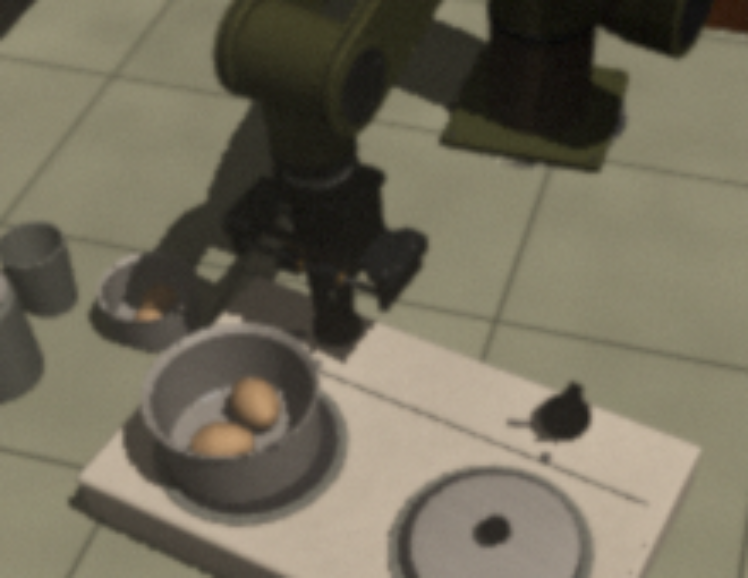

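The crop shows the fingers astride the right knob (335,330) and clear of the pot. The opening is still about 18 mm, so I keep closing, with more force.

```bash
python3 -m inch '[{"jaw":0.0,"linear":[0,0,0],"angular":[0,0,0]},{"jaw":0.0,"linear":[0,0,0],"angular":[0,0,0]},{"jaw":0.0,"linear":[0,0,0],"angular":[0,0,0]},{"jaw":0.0,"linear":[0,0,0],"angular":[0,0,0]}]' 40
```

```text
time: 4.65
position: [0.5108, -0.0914, 0.1112]
orientation: [[0.976, -0.216, -0.0], [-0.216, -0.976, -0.001], [-0.0, 0.001, -1.0]]
wrist_force: [-1.6, -3.4, 0.8]
width: 0.135
grip_force: 40.0
```

```bash
python3 -m inch '[{"jaw":0.0,"linear":[0,0,0.003],"angular":[0,0,0]},{"jaw":0.0,"linear":[0,0,0.003],"angular":[0,0,0]},{"jaw":0.0,"linear":[0,0,0.0035],"angular":[0,0,0]},{"jaw":0.0,"linear":[0,0,0],"angular":[0,0,0]},{"jaw":0.0,"linear":[0,0,0],"angular":[0,0,0]},{"jaw":0.0,"linear":[0,0,0],"angular":[0,0,0]}]' 45
```

```text
time: 5.25
position: [0.5109, -0.0914, 0.1027]
orientation: [[0.976, -0.216, -0.0], [-0.216, -0.976, -0.001], [-0.0, 0.001, -1.0]]
wrist_force: [-4.0, -2.8, 8.1]
width: 0.136
grip_force: 45.0
```

```bash
python3 -m inch '[{"jaw":0.0,"linear":[0,0,0.0012],"angular":[0,0,0]},{"jaw":0.0,"linear":[0,0,0],"angular":[0,0,0]},{"jaw":0.0,"linear":[0,0,0],"angular":[0,0,4]},{"jaw":0.0,"linear":[0,0,0],"angular":[0,0,6]},{"jaw":0.0,"linear":[0,0,0],"angular":[0,0,6]},{"jaw":0.0,"linear":[0,0,0],"angular":[0,0,6]},{"jaw":0.0,"linear":[0,0,0],"angular":[0,0,0]}]' 45
python3 -c "
from h import *
s=robot.state();print(s['wrist_torque'],s['joint_pos'])"
```

```text
time: 5.95
position: [0.5108, -0.0917, 0.1016]
orientation: [[0.824, -0.567, -0.001], [-0.567, -0.824, -0.001], [0.0, 0.001, -1.0]]
wrist_force: [-5.2, -2.9, 7.7]
width: 0.132
grip_force: 45.0
[-0.66726343  1.06042939 -0.05562756] [-1.60558897e+01 -3.29496873e+00  1.17397592e+02 -9.48749551e-02
  6.59074129e+01  1.08531067e+02]
```

```bash
python3 -m inch '[{"jaw":0.0,"linear":[0,0,0],"angular":[0,0,5]},{"jaw":0.0,"linear":[0,0,0],"angular":[0,0,6]},{"jaw":0.0,"linear":[0,0,0],"angular":[0,0,6]},{"jaw":0.0,"linear":[0,0,0],"angular":[0,0,6]},{"jaw":0.0,"linear":[0,0,0],"angular":[0,0,6]},{"jaw":0.0,"linear":[0,0,0],"angular":[0,0,6]},{"jaw":0.0,"linear":[0,0,0],"angular":[0,0,6]},{"jaw":0.0,"linear":[0,0,0],"angular":[0,0,4]},{"jaw":0.0,"linear":[0,0,0],"angular":[0,0,0]},{"jaw":0.0,"linear":[0,0,0],"angular":[0,0,0]}]' 45
python3 -c "
from h import *
s=robot.state();print(s['wrist_torque'],s['joint_pos'])
d=snap('scene','s3');cv2.imwrite('pics/s3c.png',cv2.resize(d['pixels'][60:230,110:330],None,fx=3.4,fy=3.4))"
```

```text
time: 6.95
position: [0.5103, -0.092, 0.1014]
orientation: [[0.183, -0.983, -0.002], [-0.983, -0.183, -0.002], [0.002, 0.002, -1.0]]
wrist_force: [-6.4, -4.6, 8.3]
width: 0.134
grip_force: 45.0
[-0.83362612  1.27907647 -0.05651369] [-16.07588836  -3.29364293 117.42150104  -0.15760705  65.94480385
 153.4370137 ]
```

View pics/s3c.png

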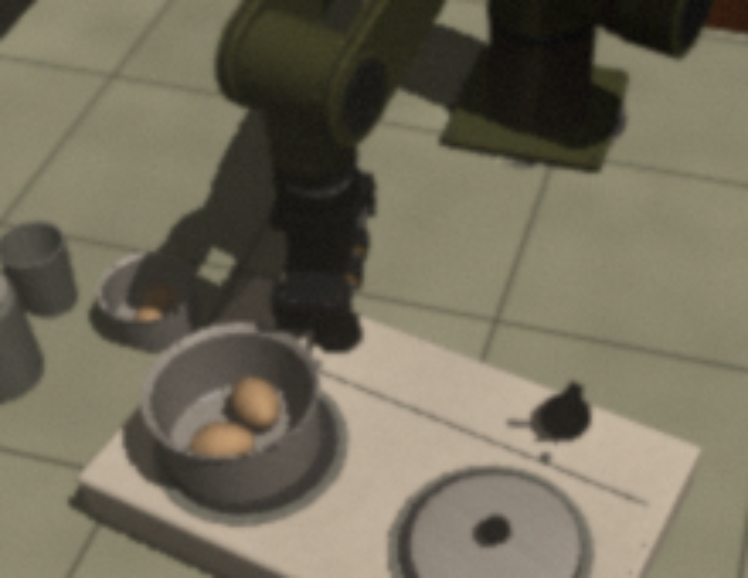

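The gripper has turned 67° with low torque, and the pot at (235,415) hasn't moved. Now I let the knob rise, open a little and lift clear.

```bash
python3 -m inch '[{"jaw":0.0,"linear":[0,0,-0.004],"angular":[0,0,0]},{"jaw":0.0,"linear":[0,0,-0.004],"angular":[0,0,0]},{"jaw":0.0,"linear":[0,0,-0.0015],"angular":[0,0,0]},{"jaw":0.0,"linear":[0,0,0],"angular":[0,0,0]},{"jaw":0.03,"linear":[0,0,0],"angular":[0,0,0]},{"jaw":0.03,"linear":[0,0,0],"angular":[0,0,0]},{"jaw":0.03,"linear":[0,0,0],"angular":[0,0,0]},{"jaw":0.03,"linear":[0,0,-0.01],"angular":[0,0,0]},{"jaw":0.03,"linear":[0,0,-0.03],"angular":[0,0,0]},{"jaw":0.03,"linear":[0,0,-0.04],"angular":[0,0,0]},{"jaw":0.03,"linear":[0,0,-0.05],"angular":[0,0,0]},{"jaw":0.03,"linear":[0,0,-0.05],"angular":[0,0,0]},{"jaw":0.03,"linear":[0,0,0],"angular":[0,0,-8.5]},{"jaw":0.03,"linear":[0,0,0],"angular":[0,0,-8.5]},{"jaw":0.03,"linear":[0,0,0],"angular":[0,0,-8.5]},{"jaw":0.03,"linear":[0,0,0],"angular":[0,0,-8.5]},{"jaw":0.03,"linear":[0,0,0],"angular":[0,0,-8.5]},{"jaw":0.03,"linear":[0,0,0],"angular":[0,0,-8.5]},{"jaw":0.03,"linear":[0,0,0],"angular":[0,0,-8.5]},{"jaw":0.03,"linear":[0,0,0],"angular":[0,0,-8]}]'
python3 - <<'E'
from h import *
d=snap('wrist','w2')
d=np.load('w2.npz');A,c=cam(d)
z=d['z_map'];v,u=np.mgrid[:384,:512]
P=np.stack([(u-d['cx'])/d['fx']*z,(v-d['cy'])/d['fy']*z,z],-1)@A.T+c
for k in((.5109,-.0915),(.565,.1525)):
    near=(np.hypot(P[...,0]-k[0],P[...,1]-k[1])<.035)&(z>0)
    b=near&(P[...,2]>.104)&(P[...,2]<.125);t=P[b]
    if len(t)>10: print(len(t),np.median(t,0),cv2.minAreaRect(t[:,:2].astype(np.float32)*1000))
E
```

```text
time: 9.0
position: [0.511, -0.0908, 0.2907]
orientation: [[0.98, -0.201, 0.001], [-0.201, -0.98, 0.0], [0.001, -0.0, -1.0]]
wrist_force: [-0.1, -0.7, 0.6]
width: 0.316
grip_force: 0.0
519 [ 0.5118145  -0.09142708  0.1151939 ] ((510.8206481933594, -91.17839813232422), (13.230363845825195, 43.91536331176758), 10.023420333862305)
730 [0.56447416 0.14971651 0.11465638] ((564.221435546875, 152.7985382080078), (15.271504402160645, 43.88529968261719), 75.37593841552734)
```

View pics/w2.png

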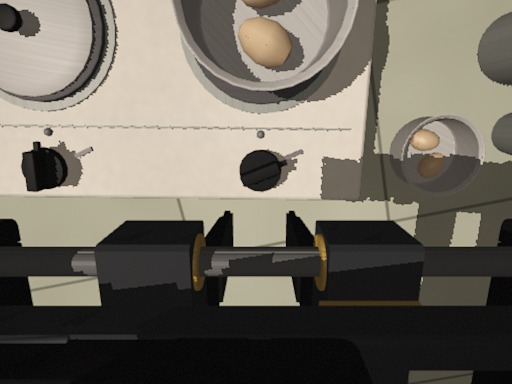

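The right knob at (262,170) now has its nose at the ridge (295,155). It turned from 77.4° to 10.0°, which is 67.4° or 1.18 rad, and its top is back at 115 mm. The left knob is still at off and the pot hasn't moved.

```bash
python3 -c "
from cell import robot
print(robot.close_job())"
```

```text
the job is handed in; nothing more can be done
None
```

The right knob, in front of the sufuria's hotplate, is turned about 1.18 rad to the long ridge and back up; the left knob is still at off, the pot, lid and other things were not shifted as far as the images show, and the job is handed in (no verdict was returned).

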